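# Kit out the fixing tray

### The job

Kit out the light cardboard tray for the fixing job, loaded evenly: stand the large brown screw carton from the row in front of the tray in the middle of the tray bay nearer the grooved test piece and the tape measure upright in the middle of the other bay, then lay the wax block flat, centred and lengthwise, on top of the large carton. Lay the hex key set flat on the bench midway between the tray and the test piece, level with the middle of the tray and with its long side parallel to the tray's end. Do not tip or shove the tray, and leave the small white carton, the block plane and the test piece where they are.

Things in the scene. Friction and masses are not known exactly. Their poses are not given: they have to be found in the camera images.
- parts_tray: Light loose open cardboard tray (90 g), flat on the bench, outside 120 (x) x 192 (y, long) mm, walls 18 mm high and 4 mm thick, floor 4 mm thick. A 4 mm low wall across its middle parts it into two equal bays, each 112 (x) x 90 (y) mm inside, centred 47 mm from the tray's centre along its +y and -y. Origin: centre of its underside; z up. Its long side lies roughly across the robot's view (left to right).
- test_piece: Grooved wooden test piece: pine offcut 56 (x) x 120 (y, long) x 30 mm with a 26 mm wide housing cut across its top. It lies beside one end of the tray, left or right, its long side roughly parallel to the tray's end; the clear gap between tray and test piece is about 140 mm. Origin: centre of its underside.
- block_plane: Block plane, 52 (x) x 162 (y, long) x 56 mm, beside the other end of the tray. Origin: centre of its underside. A bystander: not to be moved.
- screw_carton: Large brown carton of screws, closed and solid, 62 (x) x 92 (y, long) x 46 mm high, about 0.3 kg. Origin: centre of its underside; z up. Stands in the row of things on the robot's side of the tray. (A similar carton far back beside the vice belongs to the room and is not used.)
- small_carton: Small white carton, 48 (x) x 70 (y, long) x 32 mm. Origin: centre of its underside. A bystander in the same row: not to be moved.
- tape_measure: Yellow pocket tape measure standing upright, 42 (x) x 97 (y, long) x 66 mm high over all, about 0.36 kg. Origin: centre of the underside of these extents; z up. The case, with flat sides about 40 mm apart across x, spans y = -26 to +48 mm, so its middle is at y = +11 mm; only the thin tape tongue (up to 10 mm high) sticks out to y = -48 mm; the whole length, tongue included, fits inside a bay along its 112 mm side. In the same row.
- wax_block: Cream wax block, 40 (x) x 72 (y, long) x 22 mm. Origin: centre of its underside; z up. In the same row.
- hex_key_set: Folding hex key set with a red holder, 28 (x) x 98 (y, long) x 23 mm (holder 20 mm high, keys on top). Origin: centre of its underside; z up. In the same row.
Things that resemble listed ones, but are neither listed nor needed, are in the scene too. Several things look just like the hex_key_set: the one meant starts nearest to the robot's base.

How it is judged (in metres and radians):
At the end, for the whole second after the job is handed in: Carton and tape upright on their bays' floors, within 14 mm of the centres; wax flat on the carton, within 13 mm of centre, 15 degrees; hex keys flat on the bench within 17 mm of midway, 30 mm of the tray's centre line, 15 degrees of parallel; tray level, all at rest (((y of test_piece in the frame of parts_tray between 0.2 and 0.35 m and y of screw_carton in the frame of parts_tray between 0.033 and 0.061 m and y of tape_measure in the frame of parts_tray between -0.061 and -0.033 m and y of hex_key_set in the frame of parts_tray between 0.146 and 0.186 m) or (y of test_piece in the frame of parts_tray between -0.35 and -0.2 m and y of screw_carton in the frame of parts_tray between -0.061 and -0.033 m and y of tape_measure in the frame of parts_tray between 0.033 and 0.061 m and y of hex_key_set in the frame of parts_tray between -0.186 and -0.146 m)) and x of screw_carton in the frame of parts_tray between -0.014 and 0.014 m and z of screw_carton in the frame of parts_tray between -0.002 and 0.01 m and angle between each of screw_carton, tape_measure, wax_block, hex_key_set's own z axis and vertical below 0.1 rad and x of tape_measure in the frame of parts_tray between -0.014 and 0.014 m and z of tape_measure in the frame of parts_tray between -0.002 and 0.01 m and x of wax_block in the frame of screw_carton between -0.013 and 0.013 m and y of wax_block in the frame of screw_carton between -0.015 and 0.015 m and z of wax_block in the frame of screw_carton between 0.038 and 0.052 m and angle between the y axis of wax_block and the y axis of screw_carton, either way round below 0.26 rad and x of hex_key_set in the frame of parts_tray between -0.03 and 0.03 m and angle between the y axis of hex_key_set and the x axis of parts_tray, either way round below 0.26 rad and height (world z) of hex_key_set below 0.008 m and angle between parts_tray's own z axis and vertical below 0.05 rad and linear speed of each of parts_tray, screw_carton, tape_measure, wax_block, hex_key_set below 0.02 m/s); the robot touches nothing.
It fails at once if the tray is shoved more than 25 mm (distance of parts_tray from where it was at the start of the episode above 0.025 m).
It fails at once if the tray is tipped more than about 7 degrees (angle between parts_tray's own z axis and vertical above 0.12 rad).
It fails at once if the test piece is moved more than 15 mm (distance of test_piece from where it was at the start of the episode above 0.015 m).
It fails at once if the small carton is moved more than 15 mm (distance of small_carton from where it was at the start of the episode above 0.015 m).
It fails at once if the block plane is moved more than 15 mm (distance of block_plane from where it was at the start of the episode above 0.015 m).
It also fails if it takes over 93 s, if anything falls off the work surface, if the arm or the gripper's body presses on something with over 40 N, if the wrist force passes 120 N, or if a joint passes its speed limit or range.

### The arm

A 6-joint arm with a two-finger parallel gripper is mounted at the origin on a cart in front of the work surface, level with it; the furniture and walls round the work are solid. World frame = base frame: x ahead of the robot, y to its left, z up, the work surface at z = 0. Lengths are in m, angles in degrees, forces in N, time in s.
With the tool pointing down it reaches from about 0.375 to 0.9 m from the base axis. Payload 3.1 kg.
Tool frame: the origin (TCP) lies between the finger pads; the fingertips stand 11 mm ahead of it and the grasp point (between the pads) lies 8 mm behind it; z points along the fingers, y is the line along which they close (so a half turn about z gives the same grasp; the last joint's range is limited). The gripper opens to 87 mm and grips with 3 to 60 N. Pads are 19 mm wide; open, the fingers measure 117 mm over their backs; the gripper's body (75 mm by 190 mm) begins 51 mm behind the grasp point.
Start: joints at [56.866, 30.224, 82.088, -0, 67.689, -10.227], TCP at [0.243, 0.576, 0.234] pointing down, gripper open.
Joint ranges: [-176.69, 176.69], [-43.24, 126.21], [12.49, 139.97], [-82, 262], [0, 151.66], [-163.58, 163.58]. Speed limits (degrees/s): [159.86, 159.86, 180, 180, 180, 180].

### API

Orientations are given as a 3x3 rotation matrix whose columns are the frame's x, y, z axes.
In Python, from rig import bot gives the robot as it stands.
- The arm moves only by the tool apply_moves, never from a script. Its argument "steps" is a list that holds one entry, the list of rows, each a list of 7 numbers: the shift along the tool's x, y, z in cm, then the turn, a rotation vector about the tool's x, y, z in degrees, then the gripper command: -1 is shut, 1 is fully open, values between are in proportion. In form: [[[dx, dy, dz, rx, ry, rz, jaw], ...]]. A call has 1 to 20 rows; each row is the pose to reach, as a shift and turn from the pose commanded when the call began, along the tool's axes at that moment; what a row does not reach only later rows make up. A row lasts 1/8 s, in which the tool goes at most 62.5 mm and 10.7 degrees, less where a joint would pass 70% of its speed; a pose out of reach is approached as far as the arm can. A call with a gripper value outside its range is refused whole. The fingers move at their own pace and stop on an object; the grip force is fixed at half the most. Time passes only in rows, so rows that repeat a pose let the fingers close. It gives the time, the measured TCP pose, the force, the opening and the grip force at its end, in the units of the state.
- bot.read_state(): the state, without advancing time (a new reading comes with each control period).
- bot.capture(name): name is "side" or "top" or "wrist"; returns the picture (400x640x3 uint8, blue, green, red); there is no depth.
- bot.camera_model(name): a dict with "intrinsics" (3x3 intrinsics, pixels), "R" (3x3) and "t" (3): a world point X has camera coordinates R X + t. Camera axes: x right, y down, z forward; pixel columns grow to the right and rows downward; lengths in m; the calibration is good to about 2 mm. A picture is of the moment at which its call begins: read the wrist's pose just before it. camera_model takes no time and is no camera call; for the wrist camera it gives the pose at the moment of the call.
- bot.hand_in(): hands the job in; it is judged then, once.
The state is a dict: "time_s": time; "joint_positions": joint angles; "qvel": joint speeds; "tau": joint torques, N m; "position": TCP position; "tcp_rot": TCP orientation; "force": force on the tool from outside, world axes, zero at the start; "moment": the same for the moment, N m; "opening": opening from 0.0 (shut) to 1.0 (fully open); "grasp_force": force on a finger pad.
Only numpy, scipy, OpenCV 4.12 (cv2) and the standard library are available. Lean on these libraries where they do the work, as an engineer would, in place of code of your own. Each camera call takes 0.05 s, during which the arm holds its last target. There are 200 camera calls.

## Working session

There is one attempt and no reset: what is moved stays moved. The work goes in short steps, Python scripts to look and compute and a tool call to move; the robot and the scene stay as the last step left them, time stands still between calls to the robot, and variables do not carry over. Pictures are saved under pics/ and viewed, at most 14 in all, crops included, and the job is handed in when it is done.

Besides the shell and the picture viewer there is one more tool, called after "Call:" by a JSON object that holds its "api" and its "payload", one argument or row to a line. apply_moves: Moves the arm, as the interface text tells. Its arguments: {"type":"object","properties":{"steps":{"type":"array","items":{"type":"array","items":{"type":"array","items":{"type":"number"}}}}},"required":["steps"]}

```bash
mkdir -p pics && ls && python3 - <<'E'
from rig import bot
import cv2
for n in("top","side"):
    cv2.imwrite(f"pics/{n}0.png",bot.capture(n))
    m=bot.camera_model(n);print(n,m["intrinsics"],m["R"],m["t"])
s=bot.read_state();print(s["time_s"],s["position"],s["tcp_rot"])
E
```

```text
pics
top [[377.64577136   0.         324.53131535]
 [  0.         377.64577136 203.47827162]
 [  0.           0.           1.        ]] [[ 7.87641159e-04 -9.99994011e-01  3.37008366e-03]
 [-9.95260353e-01 -1.11162119e-03 -9.72398752e-02]
 [ 9.72430391e-02 -3.27752053e-03 -9.95255268e-01]] [0.13225409 0.51521651 1.15062377]
side [[428.20978557   0.         319.88449729]
 [  0.         428.20978557 193.06644346]
 [  0.           0.           1.        ]] [[-0.99617913 -0.0870791   0.00666125]
 [-0.04597647  0.45805939 -0.88773181]
 [ 0.07425164 -0.88464616 -0.46031279]] [ 0.52347683 -0.01442226  1.4146847 ]
0.1 [0.24291415 0.57516975 0.23267882] [[-9.21138691e-01  3.89233147e-01 -1.03372856e-03]
 [ 3.89234388e-01  9.21137316e-01 -1.62364944e-03]
 [ 3.20227766e-04 -1.89796902e-03 -9.99998148e-01]]
```

View pics/top0.png

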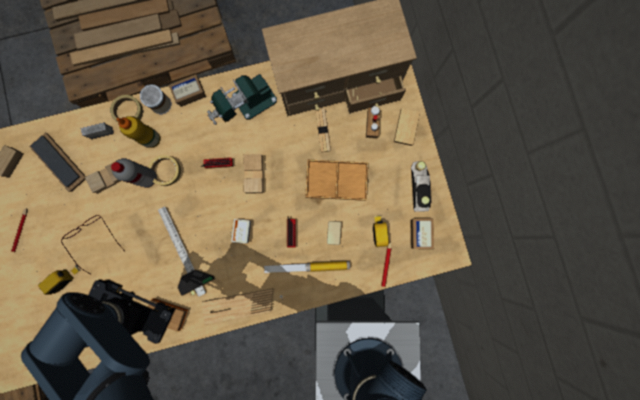

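View pics/side0.png

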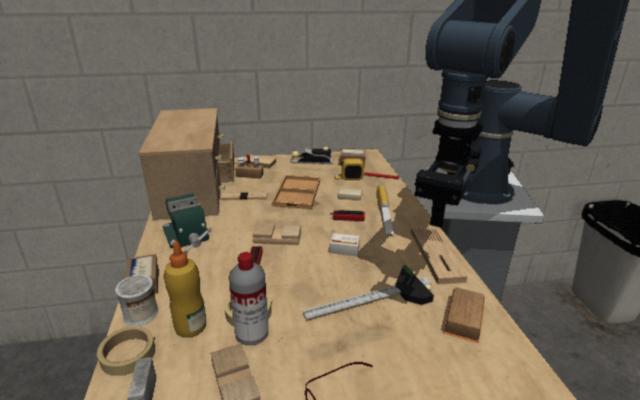

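The top view is oriented with up = +x and left = +y.

- Tray (337,180), test piece (253,173) on the +y side, block plane (421,186).
- Row, left to right: small white carton (241,230), hex set (292,232), wax (334,232), tape (381,232), large carton (422,232).
- Hex set look-alikes: (292,232) in the row and (219,162) at the back. The one in the row is nearest the base (about (368,380)).

I'll confirm this in one enlarged crop.

```bash
cat > h.py <<'E'
import numpy as np,cv2
from rig import bot
def ray(m,px,z):
    K,R,t=[np.array(m[k]) for k in("intrinsics","R","t")]
    d=R.T@np.linalg.inv(K)@np.array([px[0],px[1],1.]);c=-R.T@t
    return (c+d*(z-c[2])/d[2])[:2]
def proj(m,X):
    p=np.array(m["R"])@np.array(X)+m["t"];p=np.array(m["intrinsics"])@p;return p[:2]/p[2]
def rect(m,cnt,z):
    "min-area rectangle of a pixel contour cast onto plane z: centre, sizes mm, angle of long side (deg from world x)"
    P=np.array([ray(m,p,z) for p in cnt.reshape(-1,2)],np.float32)
    b=cv2.boxPoints(cv2.minAreaRect(P*1000));e1,e2=b[1]-b[0],b[2]-b[1]
    l=e1 if np.hypot(*e1)>np.hypot(*e2) else e2
    return b.mean(0).round(1),sorted([round(float(np.hypot(*e1)),1),round(float(np.hypot(*e2)),1)]),round(float(np.degrees(np.arctan2(l[1],l[0]))%180),1)
E
python3 - <<'E'
from h import *
im=cv2.imread("pics/top0.png");m=bot.camera_model("top")
c=cv2.resize(im[130:270,195:455],None,fx=3,fy=3,interpolation=cv2.INTER_CUBIC);cv2.imwrite("pics/crop1.png",c)
for n,p,z in [("tray",(337,180),.018),("test",(253,173),.03),("plane",(421,186),.03),("small",(241,230),.032),("hex",(292,232),.02),("wax",(334,232),.022),("tape",(381,232),.066),("carton",(422,232),.046),("hexB",(219,162),.02)]: print(n,ray(m,p,z).round(3))
w=bot.camera_model("wrist");s=bot.read_state();R=np.array(s["tcp_rot"])
print(w["intrinsics"],"\ncam in tool",R.T@(-np.array(w["R"]).T@w["t"]-s["position"]),"\n",np.array(w["R"])@R)
E
```

```text
tray [0.59  0.093]
test [0.61  0.356]
plane [ 0.57  -0.168]
small [0.432 0.389]
hex [0.427 0.234]
wax [0.427 0.103]
tape [ 0.426 -0.036]
carton [ 0.426 -0.163]
hexB [0.647 0.466]
[[333.88254877   0.         322.43514235]
 [  0.         333.88254877 201.59143802]
 [  0.           0.           1.        ]] 
cam in tool [ 0.06446506 -0.00027896 -0.15011596] 
 [[-0.00144576  0.99999618 -0.00235555]
 [-0.96998431 -0.00197515 -0.2431595 ]
 [-0.24316322  0.0019333   0.96998346]]
```

View pics/crop1.png

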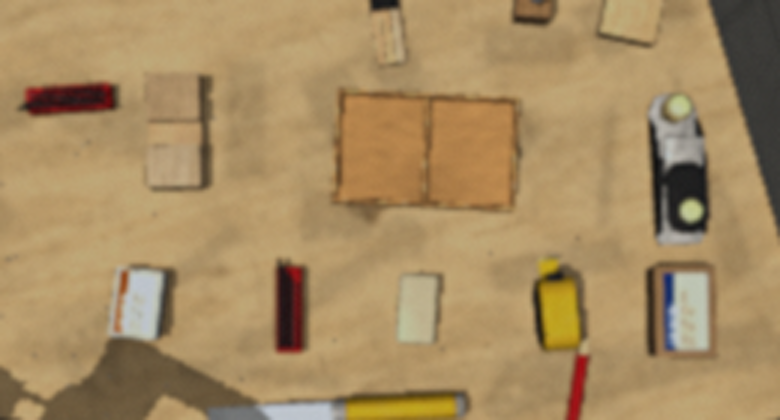

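The crop confirms everything. The hex set (red holder) is at crop (290,307), small white carton (140,303), wax (418,308), tape (560,310) with its tongue pointing up (+x), and the brown carton with label (682,310). The tray is turned about 2° and every item is already lengthwise along x. Next I'll move the wrist camera over the scene for one precise shot.

```bash
cat >> h.py <<'E'
from scipy.spatial.transform import Rotation as Ro
def delta(p,yaw):
    "shift (cm) and turn (deg) in tool axes to world TCP p, tool pointing down, tool x axis at angle yaw"
    s=bot.read_state();R=np.array(s["tcp_rot"]);c,n=np.cos(np.radians(yaw)),np.sin(np.radians(yaw))
    T=np.array([[c,n,0],[n,-c,0],[0,0,-1]])
    print("t",s["time_s"],"d",(R.T@(np.array(p)-s["position"])*100).round(2),"rot",Ro.from_matrix(R.T@T).as_rotvec(degrees=True).round(2))
E
python3 -c "
from h import *
delta([.49,.10,.36],180)"
```

```text
t 0.1 d [-41.25 -34.18 -12.68] rot [ -0.1   -0.04 -22.91]
```

Call:
{"api": "apply_moves", "payload": {
  "steps": [
    [[-41.25,-34.18,-12.7,0,0,-22.9,1],[-41.25,-34.18,-12.7,0,0,-22.9,1],[-41.25,-34.18,-12.7,0,0,-22.9,1],[-41.25,-34.18,-12.7,0,0,-22.9,1],[-41.25,-34.18,-12.7,0,0,-22.9,1],[-41.25,-34.18,-12.7,0,0,-22.9,1],[-41.25,-34.18,-12.7,0,0,-22.9,1],[-41.25,-34.18,-12.7,0,0,-22.9,1],[-41.25,-34.18,-12.7,0,0,-22.9,1],[-41.25,-34.18,-12.7,0,0,-22.9,1],[-41.25,-34.18,-12.7,0,0,-22.9,1],[-41.25,-34.18,-12.7,0,0,-22.9,1]]
  ]
}}

```text
time_s: 1.6
position: [0.4891, 0.1015, 0.36]
tcp_rot: [[-1.0, -0.002, -0.002], [-0.002, 1.0, 0.0], [0.002, 0.0, -1.0]]
force: [0.4, -0.3, -0.0]
opening: 1.002
grasp_force: 0.0
```

```bash
python3 - <<'E'
from h import *
import pickle
s=bot.read_state();m=bot.camera_model("wrist");im=bot.capture("wrist");cv2.imwrite("pics/w1.png",im);pickle.dump(m,open("w1.pkl","wb"))
print(s["position"],s["tcp_rot"],s["joint_positions"])
E
```

```text
[0.48906863 0.10146288 0.35996404] [[-9.99997058e-01 -1.67741006e-03 -1.75226705e-03]
 [-1.67805567e-03  9.99998525e-01  3.67039904e-04]
 [ 1.75164879e-03  3.69979226e-04 -9.99998397e-01]] [-1.13115692e+00  1.26096224e+01  8.94774982e+01  1.94682417e-02
  7.80136732e+01 -9.12313439e+01]
```

View pics/w1.png

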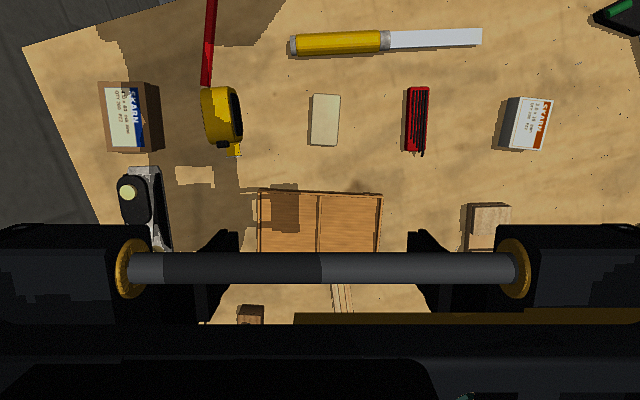

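The wrist view shows the row: carton (130,116), tape (222,115), wax (324,120), hex set (416,120), small carton (523,122). The tray's front edge runs (258,190) to (382,194) and its divider is at (318,195); the gripper hides the rest. I'll measure with masks and an enlarged composite.

```bash
python3 - <<'E'
from h import *
import pickle
im=cv2.imread("pics/w1.png");m=pickle.load(open("w1.pkl","rb"))
hsv=cv2.cvtColor(im,cv2.COLOR_BGR2HSV)
def show(n,mask,box,z):
    x0,y0,x1,y1=box;k=np.zeros_like(mask);k[y0:y1,x0:x1]=mask[y0:y1,x0:x1]
    c=max(cv2.findContours(k,0,2)[0],key=cv2.contourArea);print(n,cv2.boundingRect(c),rect(m,c,z))
H,S,V=cv2.split(hsv)
print("wax hsv",hsv[120,324],"bench",hsv[120,365],"carton",hsv[100,152],hsv[86,130],"tape",hsv[115,215],"tray",hsv[192,300],hsv[230,300])
show("wax",((S<100)&(V>130)).astype(np.uint8),(300,85,348,155),.022)
show("hex",(((H<8)|(H>170))&(S>140)).astype(np.uint8),(395,80,440,160),.018)
show("tape",((H>18)&(H<32)&(S>190)&(V>120)).astype(np.uint8),(195,80,250,160),.066)
a=cv2.resize(im[76:160,95:250],None,fx=4,fy=4,interpolation=cv2.INTER_CUBIC)
b=cv2.resize(im[184:250,250:390],None,fx=4,fy=4,interpolation=cv2.INTER_CUBIC)
o=np.zeros((600,620,3),np.uint8);o[:336]=a;o[336:,:560]=b;cv2.imwrite("pics/c2.png",o)
E
```

```text
wax hsv [ 22  74 187] bench [ 20 118 179] carton [ 14 131  37] [ 15 147  83] tape [ 25 255 207] tray [ 14 156  85] [ 16 163 175]
wax (311, 94, 30, 51) (array([426.6, 105.3], dtype=float32), [37.9, 69.1], 176.1)
hex (404, 87, 25, 64) (array([426. , 235.6], dtype=float32), [31.3, 87.7], 0.4)
tape (210, 87, 21, 36) (array([408.1, -28.9], dtype=float32), [20.5, 44.1], 4.0)
```

View pics/c2.png

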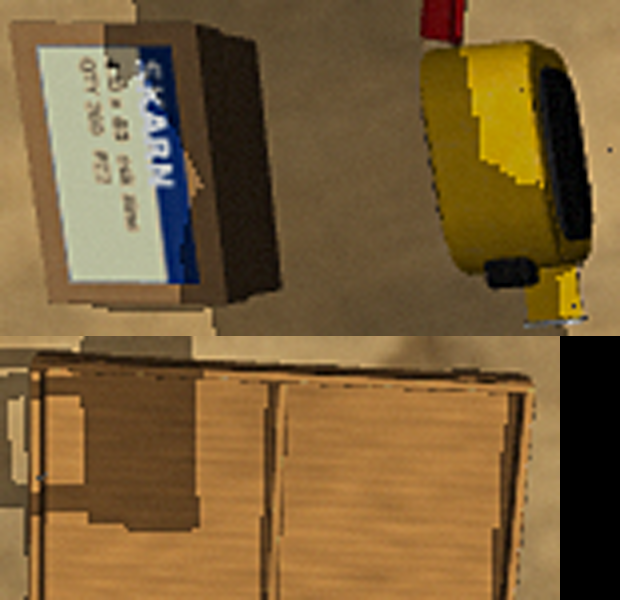

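```bash
python3 - <<'E'
from h import *
import pickle
m=pickle.load(open("w1.pkl","rb"));mt=bot.camera_model("top")
f=lambda x,y,z:ray(m,(95+x/4-.375,76+y/4-.375),z)*1000
g=lambda x,y,z:ray(m,(250+x/4-.375,184+(y-336)/4-.375),z)*1000
C=np.array([f(10,22,.046),f(197,25,.046),f(230,302,.046),f(50,300,.046)]);print("carton",C.round(1).tolist(),C.mean(0))
print("tape top sides",f(440,155,.060),f(543,155,.060),"front/back top",f(480,45,.05),f(500,272,.05),"tip",f(555,322,.006),"case bottom?")
L,R=g(35,369,.018),g(535,378,.018);L2,R2=g(35,600,.018),g(516,600,.018)
print("tray",L,R,np.hypot(*(L-R)),L2,R2,"divider",g(278,382,.018),g(268,600,.018))
# top picture cross-check (crop1 px -> image)
h=lambda x,y,z:ray(mt,(195+x/3-.333,130+y/3-.333),z)*1000
T=np.array([h(341,91,.018),h(518,99,.018),h(513,211,.018),h(336,203,.018)]);print("tray top",T.round(1).tolist(),T.mean(0))
P=np.array([h(147,73,.03),h(201,73,.03),h(201,186,.03),h(147,187,.03)]);print("test top",P.round(1).tolist(),P.mean(0))
E
```

```text
carton [[377.5, -194.2], [378.4, -133.0], [468.8, -133.3], [468.1, -195.2]] [ 423.19989764 -163.91383608]
tape top sides [419.86292569 -52.04441079] [419.85556166 -18.49852785] front/back top [384.96446597 -39.40230354] [458.261197   -38.32186131] tip [480.050708   -32.30109244] case bottom?
tray [532.46670877   5.06749565] [536.01145208 193.78177764] 188.74757066568213 [625.55939189   0.7586582 ] [625.71111735 190.27562758] divider [537.52669091  96.6524116 ] [625.63285332  92.5177305 ]
tray top [[654.0, 184.1], [645.7, -2.7], [526.9, 3.8], [535.1, 188.8]] [590.41716853  93.49001222]
test top [[670.3, 386.6], [670.3, 330.1], [551.2, 328.1], [550.1, 384.0]] [610.49533954 357.18650924]
```

Call:
{"api": "apply_moves", "payload": {
  "steps": [
    [[6.6,-26.6,16,0,0,0,1],[6.6,-26.6,16,0,0,0,1],[6.6,-26.6,16,0,0,0,1],[6.6,-26.6,16,0,0,0,1],[6.6,-26.6,16,0,0,0,1],[6.6,-26.6,16,0,0,0,1],[6.6,-26.6,22,0,0,0,1],[6.6,-26.6,26,0,0,0,1],[6.6,-26.6,26,0,0,0,1],[6.6,-26.6,26,0,0,0,1]]
  ]
}}

```text
time_s: 2.9
position: [0.4253, -0.1652, 0.1018]
tcp_rot: [[-1.0, -0.002, 0.002], [-0.002, 1.0, -0.001], [-0.002, -0.001, -1.0]]
force: [-0.3, 0.7, 0.5]
opening: 0.999
grasp_force: 0.0
```

```bash
python3 -c "
from h import *
delta([.423,-.164,.031],180)
cv2.imwrite('pics/w2.png',bot.capture('wrist'))"
```

```text
t 2.9 d [0.24 0.13 7.08] rot [-0.06  0.1   0.1 ]
```

View pics/w2.png

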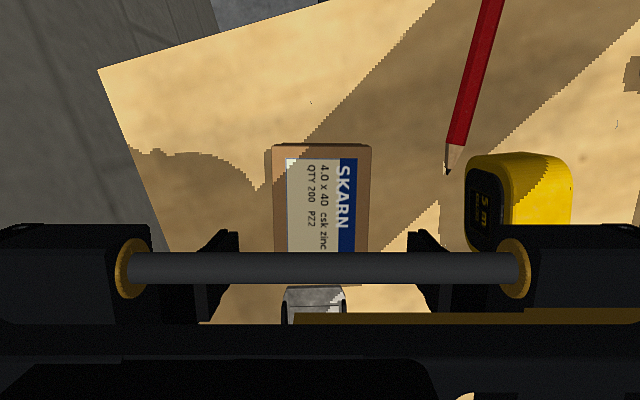

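The carton (columns 272–371) sits centred between the fingers (235–410). I'll descend, grip and lift.

Call:
{"api": "apply_moves", "payload": {
  "steps": [
    [[0.2,0.1,4,0,0,0,1],[0.2,0.1,7.1,0,0,0,1],[0.2,0.1,7.1,0,0,0,1],[0.2,0.1,7.1,0,0,0,-1],[0.2,0.1,7.1,0,0,0,-1],[0.2,0.1,7.1,0,0,0,-1],[0.2,0.1,7.1,0,0,0,-1],[0.2,0.1,7.1,0,0,0,-1],[0.2,0.1,7.1,0,0,0,-1]]
  ]
}}

```text
time_s: 4.08
position: [0.4229, -0.1653, 0.0306]
tcp_rot: [[-1.0, -0.0, 0.002], [-0.0, 1.0, -0.002], [-0.002, -0.002, -1.0]]
force: [-0.1, -0.2, 7.1]
opening: 0.716
grasp_force: 30.0
```

```bash
python3 -c "
from h import *
delta([.594,.141,.14],177.6)"
```

```text
t 4.075 d [-17.13  30.61 -10.96] rot [-0.1   0.13  2.41]
```

Call:
{"api": "apply_moves", "payload": {
  "steps": [
    [[0,0,-5,0,0,0,-1],[0,0,-11,0,0,0,-1],[-6,10,-11,0,0,1,-1],[-11,20,-11,0,0,2,-1],[-17.1,30.6,-11,0,0,2.4,-1],[-17.1,30.6,-11,0,0,2.4,-1],[-17.1,30.6,-11,0,0,2.4,-1],[-17.1,30.6,-11,0,0,2.4,-1],[-17.1,30.6,-11,0,0,2.4,-1],[-17.1,30.6,-11,0,0,2.4,-1]]
  ]
}}

```text
time_s: 5.32
position: [0.5916, 0.141, 0.1387]
tcp_rot: [[-0.999, 0.041, -0.003], [0.041, 0.999, -0.001], [0.003, -0.001, -1.0]]
force: [-0.3, -0.6, -3.1]
opening: 0.713
grasp_force: 30.0
```

```bash
python3 - <<'E'
from h import *
import pickle
delta([.594,.141,.036],177.6)
m=bot.camera_model("wrist");im=bot.capture('wrist');cv2.imwrite('pics/w3.png',im);pickle.dump(m,open("w3.pkl","wb"))
print(bot.read_state()["grasp_force"])
t=bot.capture("top");cv2.imwrite("pics/top3.png",t)
a=cv2.resize(t[130:270,195:455],None,fx=3,fy=3,interpolation=cv2.INTER_CUBIC);cv2.imwrite("pics/top3c.png",a)
E
```

```text
t 5.325 d [-0.27  0.02 10.27] rot [-0.04 -0.18  0.02]
29.9974489887245
```

View pics/w3.png

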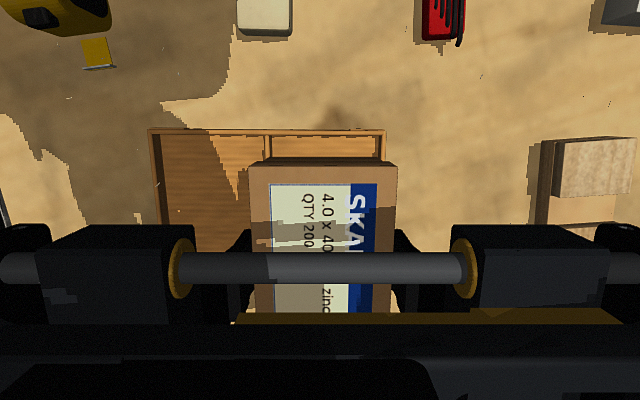

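The carton is held over the +y bay. Tray front rim corners are at (149,129) and (386,129), divider at (266,133), test piece front edge at (553,137)–(636,141). Refining the tray pose from these.

```bash
python3 - <<'E'
from h import *
import pickle
m=pickle.load(open("w3.pkl","rb"));f=lambda x,y,z:ray(m,(x,y),z)*1000
L,R=f(149,129,.018),f(386.5,129,.018);print("tray front",L,R,np.hypot(*(L-R)),np.degrees(np.arctan2(*(L-R)))%180)
u=(R-L)/np.hypot(*(R-L));n=np.array([u[1],-u[0]]);c=(L+R)/2+60*n
print("centre",c,"yaw",np.degrees(np.arctan2(n[1],n[0])),"bays",c+47*u,c-47*u,"div",f(266.5,133,.018))
print("test front",f(553,137,.03),f(636,141,.03))
A,B=f(249,165,.154),f(397,167,.154);print("carton front",A,B,(A+B)/2+46*n)
E
```

```text
tray front [529.45368853   5.56888468] [537.5548437  193.77477627] 188.38016440553963 2.464724398386238
centre [593.44875937  97.09157309] yaw -2.4647243983862346 bays [595.46996099 144.04809281] [591.42755775  50.13505337] div [536.56248225  98.37779717]
test front [548.55187768 318.56349079] [554.32031187 382.49815891]
carton front [544.37565856 112.59405786] [547.78220264 172.57923396] [592.03637543 140.60844858]
```

Call:
{"api": "apply_moves", "payload": {
  "steps": [
    [[-0.3,0.2,4,0,0,0,-1],[-0.3,0.2,7,0,0,0,-1],[-0.3,0.2,8.5,0,0,0,-1],[-0.3,0.2,9.5,0,0,0,-1],[-0.3,0.2,10.1,0,0,0,-1],[-0.3,0.2,10.1,0,0,0,-1]]
  ]
}}

```text
time_s: 6.18
position: [0.5965, 0.1431, 0.0388]
tcp_rot: [[-0.999, 0.042, 0.0], [0.042, 0.999, 0.0], [-0.0, 0.0, -1.0]]
force: [0.1, -0.2, -2.1]
opening: 0.718
grasp_force: 30.0
```

Call:
{"api": "apply_moves", "payload": {
  "steps": [
    [[0.1,0,0.2,0,0,0,-1],[0.1,0,0.35,0,0,0,-1],[0.1,0,0.35,0,0,0,-1]]
  ]
}}

```text
time_s: 6.55
position: [0.5953, 0.1433, 0.0352]
tcp_rot: [[-0.999, 0.042, 0.0], [0.042, 0.999, 0.0], [-0.0, 0.0, -1.0]]
force: [-0.7, -0.2, -1.8]
opening: 0.717
grasp_force: 30.0
```

Call:
{"api": "apply_moves", "payload": {
  "steps": [
    [[0.1,0,0.4,0,0,0,-1],[0.1,0,0.4,0,0,0,0.7],[0.1,0,0.4,0,0,0,0.7],[0.1,0,0.4,0,0,0,0.7],[0.1,0,-2,0,0,0,0.7],[0.1,0,-8,0,0,0,0.7],[0.1,0,-13,0,0,0,1],[0.1,0,-13,0,0,0,1],[0.1,0,-13,0,0,0,1]]
  ]
}}

```text
time_s: 7.68
position: [0.5935, 0.1432, 0.1645]
tcp_rot: [[-0.999, 0.042, -0.001], [0.042, 0.999, -0.0], [0.001, -0.0, -1.0]]
force: [0.4, -0.1, -0.1]
opening: 0.99
grasp_force: 0.0
```

```bash
python3 -c "
from h import *
delta([.420,-.037,.15],184)"
```

```text
t 7.675 d [ 16.58 -18.73   1.47] rot [-0.   -0.08 -6.41]
```

Call:
{"api": "apply_moves", "payload": {
  "steps": [
    [[16.6,-18.7,1.5,0,0,-6.4,1],[16.6,-18.7,1.5,0,0,-6.4,1],[16.6,-18.7,1.5,0,0,-6.4,1],[16.6,-18.7,1.5,0,0,-6.4,1],[16.6,-18.7,1.5,0,0,-6.4,1],[16.6,-18.7,1.5,0,0,-6.4,1],[16.6,-18.7,1.5,0,0,-6.4,1],[16.6,-18.7,1.5,0,0,-6.4,1]]
  ]
}}

```text
time_s: 8.68
position: [0.4213, -0.0358, 0.1499]
tcp_rot: [[-0.997, -0.072, 0.0], [-0.072, 0.997, -0.0], [-0.0, -0.0, -1.0]]
force: [-0.1, 0.1, 0.2]
opening: 1.0
grasp_force: 0.0
```

```bash
python3 -c "
from h import *
delta([.420,-.037,.045],184)
cv2.imwrite('pics/w4.png',bot.capture('wrist'))"
```

```text
t 8.675 d [ 0.14 -0.11 10.49] rot [-0.    0.02  0.11]
```

View pics/w4.png

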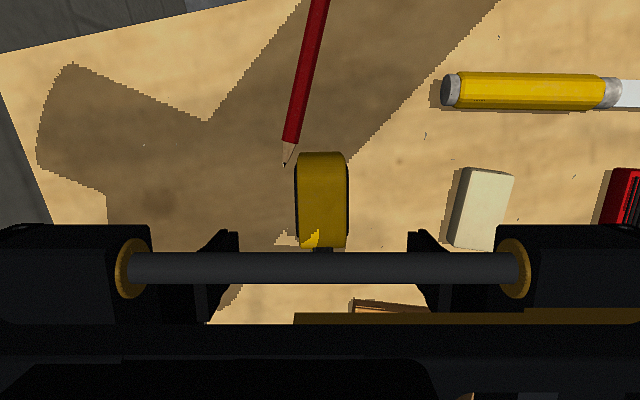

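The tape (columns 295–349) is centred and aligned. Descend and grip.

Call:
{"api": "apply_moves", "payload": {
  "steps": [
    [[0.1,-0.1,5,0,0,0,1],[0.1,-0.1,9,0,0,0,1],[0.1,-0.1,10.5,0,0,0,1],[0.1,-0.1,10.5,0,0,0,1],[0.1,-0.1,10.5,0,0,0,-1],[0.1,-0.1,10.5,0,0,0,-1],[0.1,-0.1,10.5,0,0,0,-1],[0.1,-0.1,10.5,0,0,0,-1],[0.1,-0.1,10.5,0,0,0,-1],[0.1,-0.1,10.5,0,0,0,-1],[0.1,-0.1,10.5,0,0,0,-1]]
  ]
}}

```text
time_s: 10.1
position: [0.4197, -0.0377, 0.0451]
tcp_rot: [[-0.998, -0.07, 0.0], [-0.07, 0.998, -0.0], [-0.0, -0.0, -1.0]]
force: [-0.2, 0.7, 1.6]
opening: 0.413
grasp_force: 29.8
```

```bash
python3 -c "
from h import *
delta([.580,.048,.155],177.6)
m=bot.camera_model('top')
"
```

```text
t 10.1 d [-16.59   7.44 -10.99] rot [-0.01  0.01  6.39]
```

Call:
{"api": "apply_moves", "payload": {
  "steps": [
    [[0,0,-5,0,0,0,-1],[0,0,-11,0,0,0,-1],[-6,3,-11,0,0,2,-1],[-11,5,-11,0,0,4,-1],[-16.6,7.5,-11,0,0,6.4,-1],[-16.6,7.5,-11,0,0,6.4,-1],[-16.6,7.5,-11,0,0,6.4,-1],[-16.6,7.5,-11,0,0,6.4,-1],[-16.6,7.5,-11,0,0,6.4,-1]]
  ]
}}

```text
time_s: 11.22
position: [0.5788, 0.0481, 0.1549]
tcp_rot: [[-0.999, 0.043, -0.001], [0.043, 0.999, 0.0], [0.001, 0.0, -1.0]]
force: [-0.3, -0.3, -3.4]
opening: 0.41
grasp_force: 29.8
```

```bash
python3 - <<'E'
from h import *
import pickle
delta([.5795,.049,.055],177.6)
m=bot.camera_model("wrist");im=bot.capture('wrist');cv2.imwrite('pics/w5.png',im);pickle.dump(m,open("w5.pkl","wb"))
E
```

```text
t 11.225 d [-0.08  0.09  9.99] rot [ 0.   -0.08 -0.06]
```

View pics/w5.png

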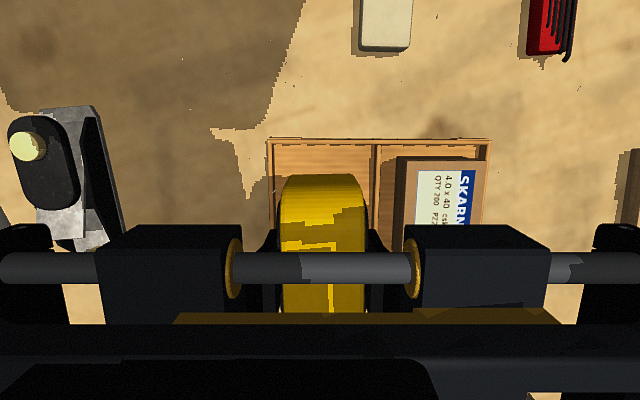

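The carton is seated in the right bay. Tray front rim is (268,139)–(490,140), divider (376,145), carton front edge row 157, and the tape's near end is at row 174 (columns 281–368).

```bash
python3 - <<'E'
from h import *
import pickle
m=pickle.load(open("w5.pkl","rb"));f=lambda x,y,z:ray(m,(x,y),z)*1000
L,R=f(268,139,.018),f(490,140,.018);u=(R-L)/np.hypot(*(R-L));n=np.array([u[1],-u[0]]);c=(L+R)/2+60*n
print(L,R,np.hypot(*(L-R)),"c",c,"div",f(376,145,.018),"tape bay",c-47*u)
A,B=f(405,157,.050),f(487,157,.050);print("carton",A,B,"ctr in tray",[(((A+B)/2+46*n-c)@v).round(1) for v in(n,u)])
print("tape near", f(324,174,.16),"sides",f(281,215,.16),f(368,215,.16))
E
```

```text
[529.55019516   3.92050146] [538.77728594 191.89590489] 188.2017308653701 c [594.09158581  94.96654347] div [538.65701417  95.24203922] tape bay [591.78728572  48.02306468]
carton [545.99846305 112.25791839] [548.79700549 174.78925777] ctr in tray [np.float64(-3.0), np.float64(46.2)]
tape near [538.24748633  50.03166477] sides [556.0899981   29.78665452] [557.86557101  69.11652229]
```

Call:
{"api": "apply_moves", "payload": {
  "steps": [
    [[-0.1,0.05,4,0,0,0,-1],[-0.1,0.05,7,0,0,0,-1],[-0.1,0.05,8.5,0,0,0,-1],[-0.1,0.05,9.5,0,0,0,-1],[-0.1,0.05,10.1,0,0,0,-1],[-0.1,0.05,10.3,0,0,0,-1],[-0.1,0.05,10.3,0,0,0,-1]]
  ]
}}

```text
time_s: 12.15
position: [0.5814, 0.0491, 0.0525]
tcp_rot: [[-0.999, 0.042, 0.001], [0.042, 0.999, -0.0], [-0.001, -0.0, -1.0]]
force: [0.4, 0.4, -3.9]
opening: 0.411
grasp_force: 29.8
```

Call:
{"api": "apply_moves", "payload": {
  "steps": [
    [[0.1,0,0.2,0,0,0,-1],[0.1,0,0.3,0,0,0,-1],[0.1,0,0.35,0,0,0,-1],[0.1,0,0.35,0,0,0,-1],[0.1,0,0.35,0,0,0,0.3],[0.1,0,0.35,0,0,0,0.3],[0.1,0,0.35,0,0,0,0.3],[0.1,0,-2,0,0,0,0.3],[0.1,0,-7,0,0,0,0.3],[0.1,0,-12,0,0,0,0.3],[0.1,0,-12,0,0,0,1],[0.1,0,-12,0,0,0,1]]
  ]
}}

```text
time_s: 13.65
position: [0.5795, 0.0492, 0.1717]
tcp_rot: [[-0.999, 0.042, -0.001], [0.042, 0.999, 0.0], [0.001, 0.0, -1.0]]
force: [0.4, -0.7, -0.2]
opening: 0.799
grasp_force: 0.0
```

```bash
python3 -c "
from h import *
delta([.427,.1045,.15],177)"
```

```text
t 13.65 d [15.47  4.88  2.18] rot [ 0.   -0.04  0.59]
```

Call:
{"api": "apply_moves", "payload": {
  "steps": [
    [[15.5,4.9,2.2,0,0,1.6,1],[15.5,4.9,2.2,0,0,1.6,1],[15.5,4.9,2.2,0,0,1.6,1],[15.5,4.9,2.2,0,0,1.6,1],[15.5,4.9,2.2,0,0,1.6,1],[15.5,4.9,2.2,0,0,1.6,1],[15.5,4.9,2.2,0,0,1.6,1]]
  ]
}}

```text
time_s: 14.52
position: [0.4283, 0.1043, 0.1499]
tcp_rot: [[-0.998, 0.071, 0.001], [0.071, 0.998, -0.0], [-0.001, 0.0, -1.0]]
force: [0.0, -0.6, -1.1]
opening: 0.999
grasp_force: 0.0
```

```bash
python3 - <<'E'
from h import *
delta([.4265,.1045,.021],176)
m=bot.camera_model("wrist");im=bot.capture('wrist');cv2.imwrite('pics/w6.png',im)
H,S,V=cv2.split(cv2.cvtColor(im,cv2.COLOR_BGR2HSV));k=((S<100)&(V>130)).astype(np.uint8);k[252:]=0;k[:,:250]=0;k[:,395:]=0
c=max(cv2.findContours(k,0,2)[0],key=cv2.contourArea);print(cv2.boundingRect(c),rect(m,c,.022))
t=bot.capture("top");cv2.imwrite("pics/top6.png",cv2.resize(t[130:270,195:455],None,fx=3,fy=3,interpolation=cv2.INTER_CUBIC))
E
```

```text
t 14.525 d [1.900e-01 1.000e-02 1.289e+01] rot [ 0.    0.04 -0.05]
(300, 152, 46, 51) (array([412.7, 105.4], dtype=float32), [37.5, 42.7], 176.2)
```

View pics/w6.png

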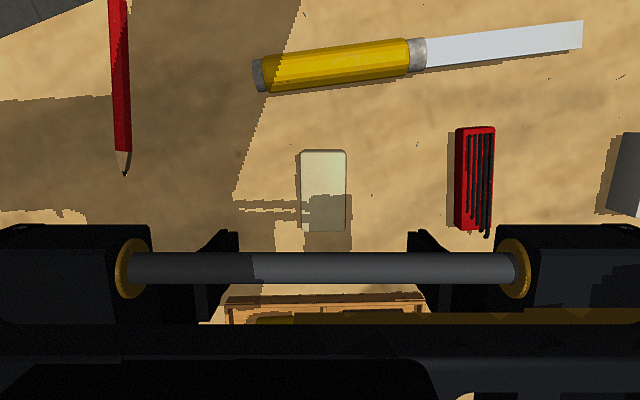

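The wax (columns 300–346, rows 150–231) is centred and aligned between the fingers. Grip it.

Call:
{"api": "apply_moves", "payload": {
  "steps": [
    [[0.1,0,5,0,0,0,1],[0.1,0,10,0,0,0,1],[0.1,0,12.5,0,0,0,1],[0.1,0,13.1,0,0,0,1],[0.1,0,13.1,0,0,0,1],[0.1,0,13.1,0,0,0,-1],[0.1,0,13.1,0,0,0,-1],[0.1,0,13.1,0,0,0,-1],[0.1,0,13.1,0,0,0,-1],[0.1,0,13.1,0,0,0,-1],[0.1,0,13.1,0,0,0,-1],[0.1,0,13.1,0,0,0,-1]]
  ]
}}

```text
time_s: 16.12
position: [0.4262, 0.1047, 0.0191]
tcp_rot: [[-0.998, 0.07, -0.0], [0.07, 0.998, 0.0], [0.0, 0.0, -1.0]]
force: [-0.6, 0.6, 1.6]
opening: 0.457
grasp_force: 30.0
```

```bash
python3 -c "
from h import *
delta([.5945,.143,.13],177.6)"
```

```text
t 16.125 d [-16.52   4.99 -11.09] rot [ 0.   -0.   -1.61]
```

Call:
{"api": "apply_moves", "payload": {
  "steps": [
    [[0,0,-5,0,0,0,-1],[0,0,-11,0,0,0,-1],[-6,2,-11,0,0,-0.5,-1],[-11,3.5,-11,0,0,-1,-1],[-16.5,5,-11,0,0,-1.6,-1],[-16.5,5,-11,0,0,-1.6,-1],[-16.5,5,-11,0,0,-1.6,-1],[-16.5,5,-11,0,0,-1.6,-1]]
  ]
}}

```text
time_s: 17.12
position: [0.5921, 0.1429, 0.1284]
tcp_rot: [[-0.999, 0.042, -0.003], [0.042, 0.999, -0.0], [0.003, -0.0, -1.0]]
force: [0.7, -0.3, -1.0]
opening: 0.46
grasp_force: 30.0
```

```bash
python3 - <<'E'
from h import *
import pickle
delta([.594,.1427,.070],177.6)
m=bot.camera_model("wrist");im=bot.capture('wrist');cv2.imwrite('pics/w7.png',im);pickle.dump(m,open("w7.pkl","wb"))
E
```

```text
t 17.125 d [-0.21 -0.01  5.84] rot [-0.02 -0.18 -0.01]
```

View pics/w7.png

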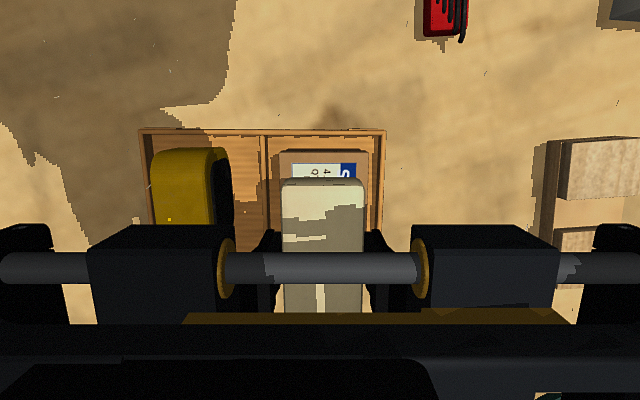

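The wax is held over the carton (carton columns 279–369, wax 281–364), and the tape stands upright in the other bay. Lower and release.

Call:
{"api": "apply_moves", "payload": {
  "steps": [
    [[-0.1,0,3,0,0,0,-1],[-0.1,0,5,0,0,0,-1],[-0.1,0,5.8,0,0,0,-1],[-0.1,0,5.8,0,0,0,-1],[-0.1,0,5.8,0,0,0,-1]]
  ]
}}

```text
time_s: 17.8
position: [0.5958, 0.1431, 0.072]
tcp_rot: [[-0.999, 0.042, 0.002], [0.042, 0.999, 0.0], [-0.002, 0.0, -1.0]]
force: [-0.4, -0.7, -1.0]
opening: 0.458
grasp_force: 30.0
```

Call:
{"api": "apply_moves", "payload": {
  "steps": [
    [[0.1,0,0.2,0,0,0,-1],[0.1,0,0.28,0,0,0,-1],[0.1,0,0.28,0,0,0,-1],[0.1,0,0.28,0,0,0,0.3],[0.1,0,0.28,0,0,0,0.3],[0.1,0,0.28,0,0,0,0.3],[0.1,0,-2,0,0,0,0.3],[0.1,0,-6,0,0,0,0.3],[0.1,0,-10,0,0,0,0.3],[0.1,0,-10,0,0,0,1]]
  ]
}}

```text
time_s: 19.05
position: [0.5968, 0.1433, 0.1748]
tcp_rot: [[-0.999, 0.042, 0.008], [0.042, 0.999, 0.0], [-0.008, 0.001, -1.0]]
force: [-0.1, -1.1, -0.2]
opening: 0.704
grasp_force: 0.0
```

```bash
python3 -c "
from h import *
delta([.426,.2355,.14],180)"
```

```text
t 19.05 d [17.48  8.49  3.34] rot [ 0.04  0.47 -2.4 ]
```

Call:
{"api": "apply_moves", "payload": {
  "steps": [
    [[17.5,8.5,3.3,0,0,-2.4,1],[17.5,8.5,3.3,0,0,-2.4,1],[17.5,8.5,3.3,0,0,-2.4,1],[17.5,8.5,3.3,0,0,-2.4,1],[17.5,8.5,3.3,0,0,-2.4,1],[17.5,8.5,3.3,0,0,-2.4,1],[17.5,8.5,3.3,0,0,-2.4,1]]
  ]
}}

```text
time_s: 19.92
position: [0.4249, 0.2349, 0.1382]
tcp_rot: [[-1.0, 0.002, 0.002], [0.002, 1.0, 0.0], [-0.002, 0.0, -1.0]]
force: [0.7, -0.4, 0.5]
opening: 1.003
grasp_force: 0.0
```

```bash
python3 - <<'E'
from h import *
delta([.426,.2355,.02],180)
m=bot.camera_model("wrist");im=bot.capture('wrist');cv2.imwrite('pics/w8.png',im)
H,S,V=cv2.split(cv2.cvtColor(im,cv2.COLOR_BGR2HSV));k=(((H<8)|(H>170))&(S>140)).astype(np.uint8);k[252:]=0;k[:,:240]=0;k[:,405:]=0
c=max(cv2.findContours(k,0,2)[0],key=cv2.contourArea);print(cv2.boundingRect(c),rect(m,c,.02))
E
```

```text
t 19.925 d [-0.09  0.06 11.82] rot [ 0.02  0.1  -0.1 ]
(308, 143, 35, 106) (array([424.5, 237.1], dtype=float32), [27.4, 89.3], 0.5)
```

View pics/w8.png

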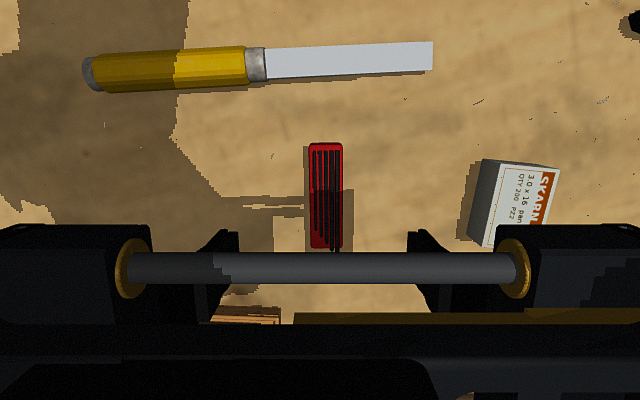

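The hex set (columns 308–343, rows 143–249) is centred with yaw about 0. Grip it.

Call:
{"api": "apply_moves", "payload": {
  "steps": [
    [[-0.1,0.2,5,0,0,0,1],[-0.1,0.2,9,0,0,0,1],[-0.1,0.2,11.3,0,0,0,1],[-0.1,0.2,12,0,0,0,1],[-0.1,0.2,12,0,0,0,1],[-0.1,0.2,12,0,0,0,-1],[-0.1,0.2,12,0,0,0,-1],[-0.1,0.2,12,0,0,0,-1],[-0.1,0.2,12,0,0,0,-1],[-0.1,0.2,12,0,0,0,-1],[-0.1,0.2,12,0,0,0,-1],[-0.1,0.2,12,0,0,0,-1],[-0.1,0.2,12,0,0,0,-1]]
  ]
}}

```text
time_s: 21.6
position: [0.424, 0.2374, 0.018]
tcp_rot: [[-1.0, 0.0, -0.0], [0.0, 1.0, 0.0], [0.0, 0.0, -1.0]]
force: [0.0, 0.7, 0.3]
opening: 0.316
grasp_force: 30.0
```

```bash
python3 -c "
from h import *
delta([.597,.2605,.13],177.6)"
```

```text
t 21.6 d [-17.3    2.32 -11.2 ] rot [ 0.   -0.01  2.38]
```

Call:
{"api": "apply_moves", "payload": {
  "steps": [
    [[0,0,-6,0,0,0,-1],[0,0,-11,0,0,0,-1],[-6,1,-11,0,0,1,-1],[-12,1.5,-11,0,0,2,-1],[-17.3,2.3,-11,0,0,2.4,-1],[-17.3,2.3,-11,0,0,2.4,-1],[-17.3,2.3,-11,0,0,2.4,-1],[-17.3,2.3,-5,0,0,2.4,-1],[-17.3,2.3,-2,0,0,2.4,-1],[-17.3,2.3,-0.5,0,0,2.4,-1],[-17.3,2.3,-0.1,0,0,2.4,-1],[-17.3,2.3,-0.1,0,0,2.4,-1]]
  ]
}}

```text
time_s: 23.1
position: [0.5975, 0.2606, 0.02]
tcp_rot: [[-0.999, 0.042, 0.001], [0.042, 0.999, 0.0], [-0.001, 0.0, -1.0]]
force: [0.6, -0.8, -1.6]
opening: 0.32
grasp_force: 30.0
```

Call:
{"api": "apply_moves", "payload": {
  "steps": [
    [[0,0,0.15,0,0,0,-1],[0,0,0.17,0,0,0,-1],[0,0,0.17,0,0,0,0.3],[0,0,0.17,0,0,0,0.3],[0,0,0.17,0,0,0,0.3],[0,0,-3,0,0,0,0.3],[0,0,-9,0,0,0,0.3],[0,0,-15,0,0,0,0.3],[10,-10,-30,0,0,0,1],[17,-16.5,-34,0,0,0,1],[17,-16.5,-34,0,0,0,1],[17,-16.5,-34,0,0,0,1],[17,-16.5,-34,0,0,0,1],[17,-16.5,-34,0,0,0,1],[17,-16.5,-34,0,0,0,1],[17,-16.5,-34,0,0,0,1],[17,-16.5,-34,0,0,0,1],[17,-16.5,-34,0,0,0,1]]
  ]
}}

```text
time_s: 25.35
position: [0.4204, 0.1029, 0.3583]
tcp_rot: [[-0.999, 0.041, -0.002], [0.041, 0.999, 0.0], [0.002, 0.0, -1.0]]
force: [0.3, -0.2, -0.8]
opening: 1.004
grasp_force: 0.0
```

```bash
python3 - <<'E'
from h import *
print(bot.read_state()["position"])
t=bot.capture("top");cv2.imwrite("pics/top9.png",t)
cv2.imwrite("pics/top9c.png",cv2.resize(t[135:215,215:445],None,fx=3.4,fy=3.4,interpolation=cv2.INTER_CUBIC))
s=bot.capture("side");cv2.imwrite("pics/side9.png",s)
# same wrist view
m=bot.camera_model("wrist");im=bot.capture("wrist");cv2.imwrite("pics/w9.png",im);import pickle;pickle.dump(m,open("w9.pkl","wb"))
E
```

```text
[0.4204089  0.10293565 0.35830506]
```

View pics/w9.png

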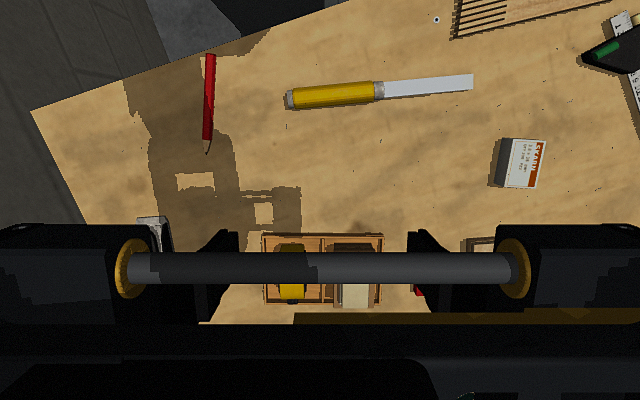

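View pics/top9c.png

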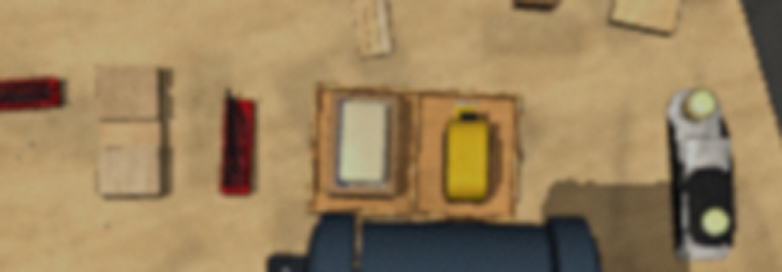

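The top view shows everything in place: hex set at (238,143), wax centred on the carton at (364,140), tape upright at (467,155) with its tongue inside the bay, tray unmoved. One numeric check before handing in.

```bash
python3 - <<'E'
from h import *
m=bot.camera_model("top")
h=lambda x,y,z:ray(m,(215+(x+.5)/3.4-.5,135+(y+.5)/3.4-.5),z)*1000
TL,TR=h(318,84,.018),h(523,96,.018);u=(TL-TR)/np.hypot(*(TL-TR));n=np.array([u[1],-u[0]]);c=(TL+TR)/2-60*n
print("tray",c,np.hypot(*(TL-TR)))
for k,p in dict(hex=(238,145,.02),wax=(364,141,.072),carton=(364,146,.05),case=(467,160,.068),tip=(465,106,.012),test=(128,131,.03)).items():
    d=h(*p)-c;print(k,"x",(d@n).round(1),"y",(d@u).round(1))
E
```

```text
tray [590.67192361  92.64971663] 191.2136372042858
hex x -2.1 y 165.8
wax x -0.3 y 48.9
carton x -1.1 y 48.9
case x -11.2 y -43.3
tip x 48.6 y -42.6
test x 3.3 y 266.3
```

All of it is well within tolerance, so I'll hand in.

```bash
python3 -c "
from rig import bot
print(bot.hand_in())"
```

```text
the job is handed in; nothing more can be done
None
```

I handed the job in with all four items measured inside their limits: carton and tape in their bays, wax centred on the carton, hex set midway to the test piece. The arm's clock read about 25 s, and the hand-in returned no verdict.

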